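Seat the marking template on the register pins

TASK

A sheet of paper is on the register board, ready for its flower pattern to be marked through the aluminium template. Pick the template up by its wooden grip, lay it over the two register pins a few centimetres to one side of where it belongs, with its long edge (the one near the two register holes) against the fence, and slide it gently along the fence until both holes drop over the pins and it lies flat on the paper, then let go of it. Feel for the pins, never push or press the template hard on the pins or the fence, and leave everything else on the table and board where it is.

Things in the scene. Friction and masses are not known exactly. Their poses are not given: they have to be found in the camera images.
- tmpl_grip (a point): Middle of the template's grip, a plain wooden block 22 mm (x) by 60 mm (y), 50 mm high, in the middle of the template's top; this point is 25 mm above the plate's top, 30 mm above its underside. A thin foot 30 x 72 x 3 mm round the block is no obstacle. Axes: x square across the plate towards the edge that goes against the fence, y along that edge, z up. It can be gripped across either way.
- tmpl: The loose template (0.3 to 0.5 kg): flat aluminium plate 150 mm (x) by 220 mm (y), 5 mm thick, with two flower patterns of small cut-outs; axes as the grip, origin at the centre of the underside. Two round through holes, 10 mm across, for the pins: at x = +45 mm (30 mm in from the +x edge), y = +70 and -70 mm. At the start it lies flat on the table left of the board, +x edge away from the robot.
- tmpl_edge (a point): Middle of the template's +x long edge (the one near the two register holes, that goes against the fence), at the underside: 75 mm along x from the grip's centre and 30 mm below it; same axes.
- board: Grey register board, fixed on the table, 270 mm (x) by 380 mm (y), 15 mm thick, a sheet of paper on it (too thin to matter). Origin at the centre of its underside. The fence stands along its far (+x) edge.
- rail: The fence: fixed aluminium bar 14 mm high, 380 mm long, on the board. Origin: foot of its face towards the robot, mid-length, level with the board's top. Axes: x square to the fence, from the board into the fence; y along it; z up. Seated, the template's edge is at the fence (within 1 mm or so), its underside on the board. Template, pins and fence are hard; friction coefficient 0.45 to 0.75.
- pin_mid (a point): Where the middle between the two steel register pins is with the pin bar centred: on the board's top, 30 mm from the fence; axes as the fence. The pins stand 140 mm apart along the fence, 8 mm across, 7 mm high, the top 4 mm tapered to 4 mm. But the bar is locked anywhere within 20 mm either way along the fence (y), not measured: feel for it. Off the holes, the plate rides on the pin tops.
- knife: Bystander, leave alone: craft knife, grey handle 18 x 130 mm, 12 mm high, blade retracted, lying on the front of the board; origin at the centre of its underside.
- eraser: Bystander, leave alone: white eraser in a card sleeve, 24 x 50 x 13 mm, on the front of the board; origin at the centre of its underside.
- tape: Bystander, leave alone: roll of masking tape lying flat, 90 mm across, 24 mm high; origin at the centre of its underside.
- jar: Bystander, leave alone: small glass jar with black lid, 56 mm across, 55 mm high; origin at the centre of its underside.
- brushpot: Bystander, leave alone: white pot of brushes, 76 mm across, pot 100 mm high, brushes to 210 mm; origin at the centre of its underside.
- weight: Bystander, leave alone: brass paperweight with a knob, 60 mm across, 56 mm high; origin at the centre of its underside.
- scissors: Bystander, leave alone: scissors lying flat, 165 mm long, 70 mm wide at the black loops, 10 mm high; origin near the pivot, blades to +x.

How it is judged:
On the way, in this order (a step that is already met when the one before it is completed fails the run):
1. the template lies over the pins, riding on them, with its long edge against the fence (within 4 mm), not yet dropped (x of tmpl_edge in the frame of rail above -0.004 m and z of tmpl_edge in the frame of rail between 0.003 and 0.011 m and y of tmpl_edge in the frame of rail between -0.11 and 0.11 m and contact force between tmpl and rail above 0.3 N), for 0.1 s.
2. both holes have dropped over the pins: the template lies flat on the board against the fence (x of tmpl_edge in the frame of rail between -0.004 and 0.002 m and y of tmpl_edge in the frame of rail between -0.024 and 0.024 m and z of tmpl_edge in the frame of rail between -0.002 and 0.0018 m and angle between tmpl_grip's own z axis and vertical below 0.015 rad), for 0.2 s.
At the end, for the whole second after the job is handed in: The template lies flat on the board (underside within 1.8 mm of it at the edge, tilt under 0.015 rad), both register pins through its two holes, its long edge within 4 mm of the fence's face and its middle within 24 mm of the fence's middle, at rest and let go (all of step 2 and linear speed of tmpl below 0.01 m/s and contact force between the fingers and tmpl below 0.05 N); the robot touches nothing.
It fails at once if the template is pushed or pressed on the pins or the fence with more than 25 N (contact force between tmpl and rail above 25 N).
It fails at once if a bystander (knife, eraser, tape, jar, brush pot, paperweight or scissors) is moved more than 15 mm (distance of any of knife, eraser, tape, jar, brushpot, weight, scissors from where it was at the start of the episode above 0.015 m).
It also fails if it takes over 40 s, if anything falls off the work surface, if the arm or the gripper's body presses on something with over 40 N, if the wrist force passes 120 N, or if a joint passes its speed limit or range.

ROBOT

A 7-joint arm with a two-finger parallel gripper is mounted at the origin on the work surface. World frame = base frame: x ahead of the robot, y to its left, z up, the work surface at z = 0. Lengths are in m, angles in rad, forces in N, time in s.
With the tool pointing down it reaches from about 0.425 to 0.925 m from the base axis. Payload 6.8 kg.
Tool frame: the origin (TCP) lies midway between the tips of the shut fingers; the grasp point (between the pads) lies 19 mm behind it; z points along the fingers, y is the direction in which the jaws open and shut (so a half turn about z gives the same grasp; the last joint's range is limited). The gripper opens to 85 mm and grips with 20 to 120 N. Pads are 22 mm wide; open, the fingers measure 114 mm over their backs; the gripper's body (76 mm by 85 mm) begins 54 mm behind the grasp point. The pads swing forward as they close: fully open they stand 13 mm farther back than shut.
Start: joints at [1.218, 0.477, 0.022, 1.555, -0.011, 1.109, -0.083], TCP at [0.164, -0.655, 0.231] pointing down, gripper open.
Joint ranges: [-2.96, 2.96], [-0.34, 2.1], [-1.41, 1.46], [0.24, 2.44], [-1.37, 4.51], [0.17, 1.92], [-2.96, 2.96]. Speed limits (rad/s): [2.39, 2.39, 3.14, 3.14, 3.14, 3.14, 3.14].

INTERFACE

Orientations are given as a unit quaternion [x, y, z, w].
In Python, from workcell import r gives the robot as it stands. The module is installed in compiled form; this text tells all that it offers.
- The arm moves only by the tool play_rows, never from a script. Its argument "motion" is a list of rows, each a list of 3 entries, a list of its own where there are three numbers: the turn, a rotation vector about the tool's x, y, z each as a share of 8 degrees, from -1 to 1, then the shift along the tool's x, y, z each as a share of 5 cm, from -1 to 1, then the closure, from 0 (fully open) to 1 (shut). A call has 1 to 8 rows; each row shifts and turns the commanded pose from where the row before left it, along the tool's axes as they then stand; what a row does not reach is not made up. A row lasts 1/8 s, in which the tool goes at most 62.5 mm and 10.7 degrees, less where a joint would pass 70% of its speed; a pose out of reach is approached as far as the arm can. A call with a number of a shift or a turn outside -1 to 1 is refused whole. A call with a gripper value outside its range is refused whole. The fingers move at their own pace and stop on an object; "force" is the grip in N (left out, the last holds). Time passes only in rows, so rows that do not move let the fingers close. It gives the time, the measured TCP pose, the force and the opening at its end, in the units of the state.
- r.get_state(): the state, without advancing time (a new reading comes with each control period).
- r.get_image(name): name is "scene" or "top" or "wrist"; returns a dict with "color" (384x512x3 uint8, red, green, blue), "range_z" (384x512 float32, m along the optical axis (not along the pixel's ray), 0 where there is no reading), "intrinsics" (3x3 intrinsics, pixels), "origin" and "rotation" of the camera in the world; the wrist camera has in their place "T_tool_cam" (4x4, takes a point from camera to tool coordinates, whose origin is the TCP and whose axes are the flange's). Camera axes: x right, y down, z forward; pixel columns grow to the right and rows downward; lengths in m; the calibration is good to about 2 mm. A picture is of the moment at which its call begins: read the wrist's pose just before it.
- r.finish_job(): hands the job in, once; it reports no verdict.
The state is a dict: "clock": time; "joint_positions": joint angles; "dq": joint speeds; "joint_efforts": joint torques, N m; "position": TCP position; "eef_rot": TCP orientation; "wrist_force": force on the tool from outside, world axes, zero at the start; "wrist_torque": the same for the moment, N m; "finger_gap": finger opening in m.
Only numpy, scipy, OpenCV 4.12 (cv2) and the standard library are available. Lean on these libraries where they do the work, as an engineer would, in place of code of your own. Each camera call takes 0.05 s, during which the arm holds its last target.

## Working session

There is one attempt and no reset: what is moved stays moved. The work goes in short steps, Python scripts to look and compute and a tool call to move; the robot and the scene stay as the last step left them, time stands still between calls to the robot, and variables do not carry over. Pictures are saved under pics/ and viewed, and the job is handed in when it is done.

Besides the shell and the picture viewer there is one more tool, called by a JSON object that holds its "name" and its "arguments". play_rows: Moves the arm, as the interface text tells. Shift numbers are shares of 5 cm and turn numbers shares of 8 degrees, none past 1 either way. Its arguments: {"type":"object","properties":{"motion":{"type":"array"},"force":{"type":"number"}},"required":["motion"]}

```bash
mkdir -p pics
cat > h.py <<'E'
import numpy as np,cv2
from workcell import r
from scipy.spatial.transform import Rotation as R
def save(im,n,crop=None,s=1):
    c=im["color"][:,:,::-1]
    if crop: x0,y0,x1,y1=crop; c=c[y0:y1,x0:x1]
    c=cv2.resize(c,None,fx=s,fy=s,interpolation=cv2.INTER_CUBIC); cv2.imwrite("pics/"+n+".png",c)
def ray(im,u,v):
    K=np.array(im["intrinsics"]);return np.array(im["rotation"])@np.linalg.solve(K,[u,v,1.]),np.array(im["origin"])
def atz(im,u,v,z):
    d,o=ray(im,u,v);return o+d*(z-o[2])/d[2]
def pt(im,u,v):
    d,o=ray(im,u,v);return o+d*im["range_z"][int(round(v)),int(round(u))]
def st():
    s=r.get_state();print(s["clock"],np.round(s["position"],4),np.round(s["eef_rot"],4),np.round(s["wrist_force"],2),np.round(s["wrist_torque"],2),round(s["finger_gap"],4));return s
E
python3 - <<'E'
from h import *
s=st();print(R.from_quat(s["eef_rot"]).as_matrix().round(3))
import pickle
for n in("scene","top"):
    im=r.get_image(n);save(im,n+"0",None,1.5);pickle.dump(im,open(n+"0.pkl","wb"));print(im["origin"],im["intrinsics"])
E
```

```text
0.0 [ 0.1634 -0.6543  0.2303] [ 9.925e-01  1.221e-01 -2.000e-04 -9.000e-04] [ 0.15 -0.6  -0.29] [-0.01 -0.   -0.05] 0.0854
[[ 0.97   0.242 -0.001]
 [ 0.242 -0.97   0.002]
 [-0.    -0.002 -1.   ]]
[ 1.21952009 -0.812845    1.41526034] [[499.49138354   0.         260.76072377]
 [  0.         499.49138354 198.77984283]
 [  0.           0.           1.        ]]
[ 0.26984642 -0.05577659  1.12061818] [[375.40959743   0.         253.47196167]
 [  0.         375.40959743 189.97184588]
 [  0.           0.           1.        ]]
```

View pics/top0.png

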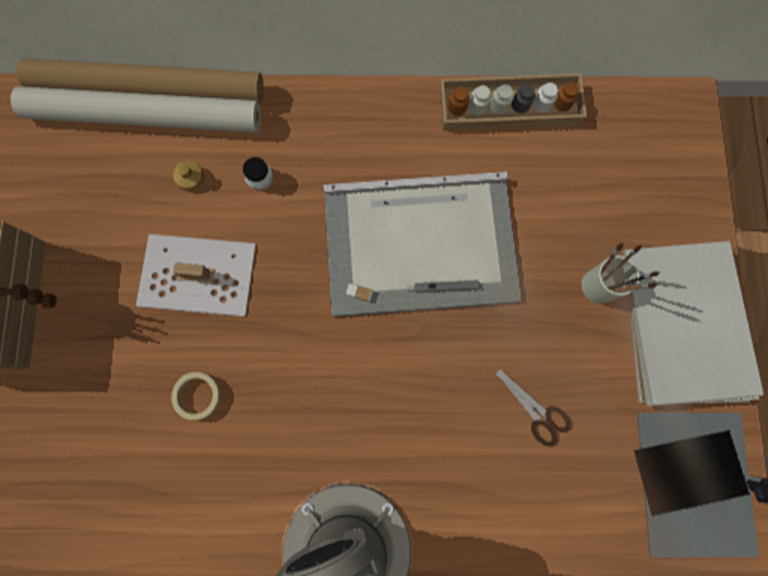

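View pics/scene0.png

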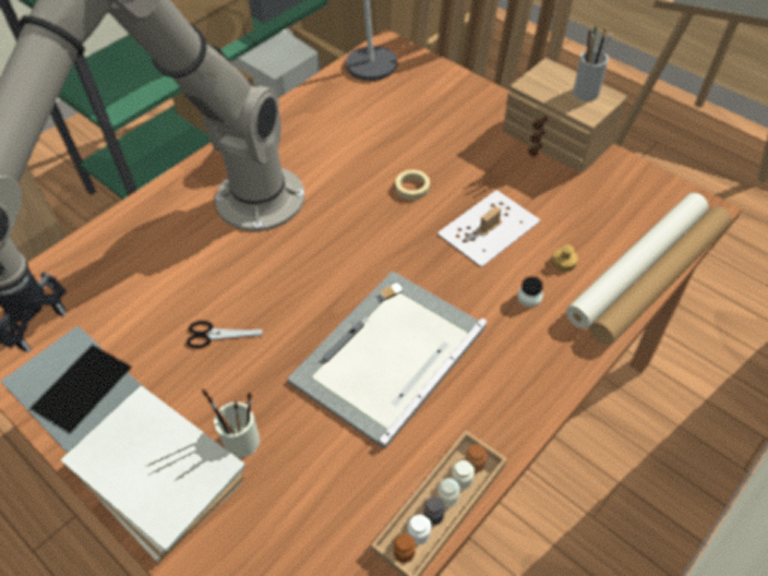

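Top picture: the template is around (195,275)/1.5 left of the board. The board spans (325–520, 175–315)/1.5, with the fence at the top edge and the pin bar at about (418,200)/1.5. I'll enlarge both.

Run:
```python
from h import *
import pickle
im=pickle.load(open("top0.pkl","rb"))
save(im,"t_tmpl",(85,150,179,216),8)
save(im,"t_brd",(208,108,356,218),5)
```

```text
(no output)
```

View pics/t_tmpl.png

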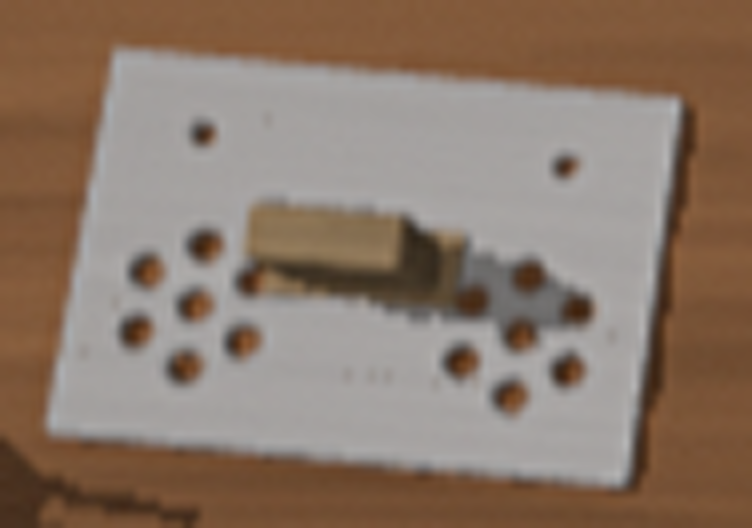

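View pics/t_brd.png

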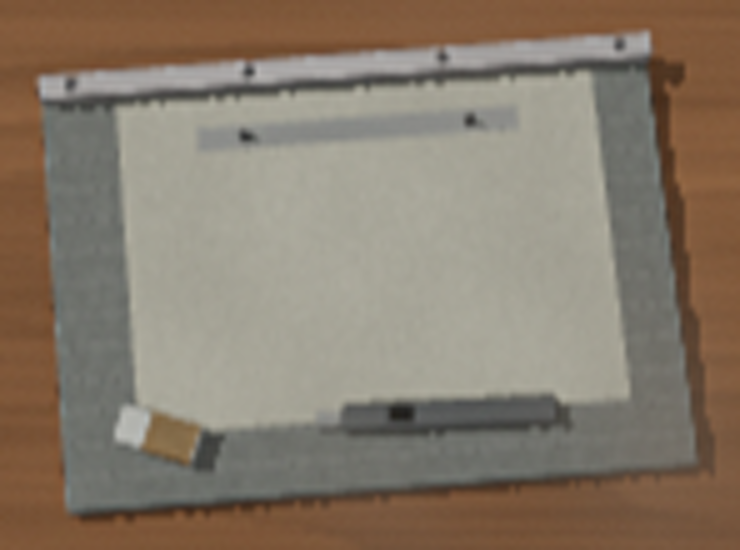

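Run:
```python
from h import *
import pickle
im=pickle.load(open("top0.pkl","rb"))
def P(c,s,x0,y0,z): return atz(im,(c[0]+.5)/s-.5+x0,(c[1]+.5)/s-.5+y0,z)
T=[P(c,8,85,150,.005) for c in [(115,48),(683,97),(632,488),(48,435)]]
for t in T:print(t.round(4))
print("center",np.mean(T,0).round(4),[round(np.linalg.norm(T[i]-T[(i+1)%4]),4) for i in range(4)])
e=lambda a,b:np.degrees(np.arctan2(-(b-a)[0],-(b-a)[1]))  
yaw=lambda d:np.degrees(np.arctan2(-d[0],d[1]))
print("yaw",yaw(T[0]-T[1]),yaw(T[3]-T[2]),np.degrees(np.arctan2((T[0]-T[3])[1],(T[0]-T[3])[0])),np.degrees(np.arctan2((T[1]-T[2])[1],(T[1]-T[2])[0])))
H=[P(c,8,85,150,.005) for c in [(203,133),(566,166)]];print("holes",H[0].round(4),H[1].round(4),np.linalg.norm(H[0]-H[1]),yaw(H[0]-H[1]))
G=[P(c,8,85,150,.055) for c in [(248,205),(408,217),(402,270),(250,258)]];print("griptop",np.mean(G,0).round(4),[np.linalg.norm(G[i]-G[(i+1)%4]).round(4) for i in range(4)],yaw(G[0]-G[1]))
s=5;b=(208,108)
F=[P(c,s,*b,.029) for c in [(38,76),(649,32),(650,60),(42,101)]]
print("rail top corners",[f.round(4) for f in F],yaw(F[0]-F[1]),yaw(F[3]-F[2]),[np.linalg.norm(F[i]-F[(i+1)%4]).round(4) for i in range(4)])
B=[P(c,s,*b,.015) for c in [(69,514),(695,467)]]; print("front",B[0].round(4),B[1].round(4),yaw(B[0]-B[1]),np.linalg.norm(B[0]-B[1]))
Q=[P(c,s,*b,.020) for c in [(246,135),(469,119)]];print("pins",Q[0].round(4),Q[1].round(4),np.linalg.norm(Q[0]-Q[1]),yaw(Q[0]-Q[1]))
S=[P(c,s,*b,.015) for c in [(197,140),(518,117)]];print("slot",S[0].round(4),S[1].round(4))
```

```text
Traceback (most recent call last):
  File "h.py", line 11, in atz
    d,o=ray(im,u,v);return o+d*(z-o[2])/d[2]
        ~~~^^^^^^^^
  File "h.py", line 9, in ray
    K=np.array(im["intrinsics"]);return np.array(im["rotation"])@np.linalg.solve(K,[u,v,1.]),np.array(im["origin"])
                                        ~~~~~~~~~~~~~~~~~~~~~~~~^~~~~~~~~~~~~~~~~~~~~~~~~~~~
ValueError: matmul: Input operand 1 has a mismatch in its core dimension 0, with gufunc signature (n?,k),(k,m?)->(n?,m?) (size 3 is different from 4)
```

```bash
sed -i 's/np.array(im\["rotation"\])@/R.from_quat(im["rotation"]).as_matrix()@/' h.py
cat > m.py <<'E'
from h import *
import pickle
im=pickle.load(open("top0.pkl","rb"))
def P(c,s,x0,y0,z): return atz(im,(c[0]+.5)/s-.5+x0,(c[1]+.5)/s-.5+y0,z)
T=[P(c,8,85,150,.005) for c in [(115,48),(683,97),(632,488),(48,435)]]
for t in T:print(t.round(4))
print("center",np.mean(T,0).round(4),[round(np.linalg.norm(T[i]-T[(i+1)%4]),4) for i in range(4)])
yaw=lambda d:np.degrees(np.arctan2(-d[0],d[1]))
print("yaw",yaw(T[0]-T[1]),yaw(T[3]-T[2]),np.degrees(np.arctan2((T[0]-T[3])[1],(T[0]-T[3])[0])),np.degrees(np.arctan2((T[1]-T[2])[1],(T[1]-T[2])[0])))
H=[P(c,8,85,150,.005) for c in [(203,133),(566,166)]];print("holes",H[0].round(4),H[1].round(4),np.linalg.norm(H[0]-H[1]),yaw(H[0]-H[1]))
G=[P(c,8,85,150,.055) for c in [(248,205),(408,217),(402,270),(250,258)]];print("griptop",np.mean(G,0).round(4),[np.linalg.norm(G[i]-G[(i+1)%4]).round(4) for i in range(4)],yaw(G[0]-G[1]))
s=5;b=(208,108)
F=[P(c,s,*b,.029) for c in [(38,76),(649,32),(650,60),(42,101)]]
print("rail top corners",[f.round(4) for f in F],yaw(F[0]-F[1]),yaw(F[3]-F[2]),[np.linalg.norm(F[i]-F[(i+1)%4]).round(4) for i in range(4)])
B=[P(c,s,*b,.015) for c in [(69,514),(695,467)]]; print("front",B[0].round(4),B[1].round(4),yaw(B[0]-B[1]),np.linalg.norm(B[0]-B[1]))
Q=[P(c,s,*b,.020) for c in [(246,135),(469,119)]];print("pins",Q[0].round(4),Q[1].round(4),np.linalg.norm(Q[0]-Q[1]),yaw(Q[0]-Q[1]))
S=[P(c,s,*b,.015) for c in [(197,140),(518,117)]];print("slot",S[0].round(4),S[1].round(4))
print("depth board",pt(im,300,160),"table",pt(im,200,160),"tmpl",pt(im,105,165))
E
python3 m.py
```

```text
[0.6062 0.4169 0.005 ]
[0.5878 0.1971 0.005 ]
[0.4359 0.2087 0.005 ]
[0.4548 0.4288 0.005 ]
center [0.5212 0.3129 0.005 ] [np.float64(0.2206), np.float64(0.1524), np.float64(0.2209), np.float64(0.1518)]
yaw -4.770553982670176 -4.929995616474742 -4.492597903586112 -4.364848526916766
holes [0.5725 0.3803 0.005 ] [0.5602 0.2405 0.005 ] 0.14032951283379327 -5.0209774868325505
griptop [0.5199 0.3125 0.055 ] [np.float64(0.0587), np.float64(0.0198), np.float64(0.0556), np.float64(0.0199)] -4.081147477082274
rail top corners [array([0.7061, 0.0585, 0.029 ]), array([ 0.7374, -0.3197,  0.029 ]), array([ 0.7189, -0.3196,  0.029 ]), array([0.6898, 0.0556, 0.029 ])] 4.736878821844293 4.443167136169129 [np.float64(0.3795), np.float64(0.0185), np.float64(0.3763), np.float64(0.0165)]
front [0.4357 0.0346 0.015 ] [ 0.466  -0.3393  0.015 ] 4.631935870169765 0.3751719954235167
pins [ 0.6718 -0.0699  0.02  ] [ 0.6831 -0.208   0.02  ] 0.1384997777349991 4.6717098099709276
slot [ 0.6702 -0.0396  0.015 ] [ 0.6865 -0.2392  0.015 ]
depth board [ 0.5927265  -0.2024264   0.01467361] table [5.95072885e-01 1.05442702e-01 5.21352592e-04] tmpl [0.57604044 0.39556602 0.00542268]
```

```bash
cat > plan.py <<'E'
import sys;from h import *
# args: x y z a(deg yaw of tool x) n ; chain of waypoints
s=r.get_state();M=R.from_quat(s["eef_rot"]).as_matrix();p=np.array(s["position"]);a=np.degrees(np.arctan2(M[1,0],M[0,0]))
print("at",p.round(4),"yaw",a.round(2),"tilt z",M[:,2].round(4),"F",np.round(s["wrist_force"],2),"t",s["clock"])
v=list(map(float,sys.argv[1:]))
for i in range(0,len(v),5):
    x,y,z,b,n=v[i:i+5];n=int(n);d=(np.array([x,y,z])-p)/n;t=(b-a)/n
    for k in range(n):
        c,q=np.cos(np.radians(a)),np.sin(np.radians(a))
        print([[0,0,round(-t/8,2)],[round((c*d[0]+q*d[1])/.05,2),round((q*d[0]-c*d[1])/.05,2),round(-d[2]/.05,2)],"g"]);a+=t
    p=np.array([x,y,z]);a=b
E
python3 plan.py .20 -.55 .38 14 3 .45 -.15 .38 50 9 .5207 .3128 .25 85.2 10
python3 - <<'E'
from h import *
import pickle
im=pickle.load(open("top0.pkl","rb"))
for u,v in[(395,190),(401,188),(415,165),(430,182)]: print(pt(im,u,v).round(3))
E
```

```text
at [ 0.1635 -0.6544  0.2304] yaw 14.03 tilt z [-5.0e-04  1.5e-03 -1.0e+00] F [0.05 0.41 0.02] t 0.1
[[0, 0, np.float64(0.0)], [np.float64(0.4), np.float64(-0.62), np.float64(-1.0)], 'g']
[[0, 0, np.float64(0.0)], [np.float64(0.4), np.float64(-0.62), np.float64(-1.0)], 'g']
[[0, 0, np.float64(0.0)], [np.float64(0.4), np.float64(-0.62), np.float64(-1.0)], 'g']
[[0, 0, -0.5], [np.float64(0.75), np.float64(-0.73), np.float64(-0.0)], 'g']
[[0, 0, -0.5], [np.float64(0.8), np.float64(-0.67), np.float64(-0.0)], 'g']
[[0, 0, -0.5], [np.float64(0.85), np.float64(-0.62), np.float64(-0.0)], 'g']
[[0, 0, -0.5], [np.float64(0.89), np.float64(-0.56), np.float64(-0.0)], 'g']
[[0, 0, -0.5], [np.float64(0.93), np.float64(-0.49), np.float64(-0.0)], 'g']
[[0, 0, -0.5], [np.float64(0.96), np.float64(-0.43), np.float64(-0.0)], 'g']
[[0, 0, -0.5], [np.float64(0.99), np.float64(-0.36), np.float64(-0.0)], 'g']
[[0, 0, -0.5], [np.float64(1.01), np.float64(-0.29), np.float64(-0.0)], 'g']
[[0, 0, -0.5], [np.float64(1.03), np.float64(-0.22), np.float64(-0.0)], 'g']
[[0, 0, -0.44], [np.float64(0.8), np.float64(-0.49), np.float64(0.26)], 'g']
[[0, 0, -0.44], [np.float64(0.83), np.float64(-0.44), np.float64(0.26)], 'g']
[[0, 0, -0.44], [np.float64(0.85), np.float64(-0.38), np.float64(0.26)], 'g']
[[0, 0, -0.44], [np.float64(0.88), np.float64(-0.33), np.float64(0.26)], 'g']
[[0, 0, -0.44], [np.float64(0.89), np.float64(-0.28), np.float64(0.26)], 'g']
[[0, 0, -0.44], [np.float64(0.91), np.float64(-0.22), np.float64(0.26)], 'g']
[[0, 0, -0.44], [np.float64(0.92), np.float64(-0.17), np.float64(0.26)], 'g']
[[0, 0, -0.44], [np.float64(0.93), np.float64(-0.11), np.float64(0.26)], 'g']
[[0, 0, -0.44], [np.float64(0.93), np.float64(-0.05), np.float64(0.26)], 'g']
[[0, 0, -0.44], [np.float64(0.94), np.float64(0.01), np.float64(0.26)], 'g']
[ 0.491 -0.469  0.062]
[ 0.488 -0.47   0.101]
[ 0.583 -0.56   0.   ]
[ 0.492 -0.523  0.162]
```

{"name": "play_rows", "arguments": {"motion": [[[0,0,0],[0.4,-0.6,-1],0],[[0,0,0],[0.4,-0.6,-1],0],[[0,0,0],[0.4,-0.6,-1],0],[[0,0,-0.5],[0.75,-0.73,0],0],[[0,0,-0.5],[0.8,-0.67,0],0],[[0,0,-0.5],[0.85,-0.62,0],0],[[0,0,-0.5],[0.9,-0.55,0],0],[[0,0,-0.5],[0.93,-0.5,0],0]], "force": 50}}

```text
clock: 1.1
position: [0.3396, -0.3285, 0.3811]
eef_rot: [0.956, 0.294, -0.0, -0.0]
wrist_force: [0.4, -0.2, -0.1]
finger_gap: 0.0856
```

```bash
sed -i 's/round(-t\/8,2)/float(round(-t\/8,2))/;s/\[round((c\*d.*"g"\])/[float(round(w,2)) for w in ((c*d[0]+q*d[1])\/.05,(q*d[0]-c*d[1])\/.05,-d[2]\/.05)])/' plan.py; python3 plan.py .45 -.15 .38 50 4 .5207 .3128 .25 85.2 10
```

```text
File "plan.py", line 10
    print([[0,0,float(round(-t/8,2))],[float(round(w,2)) for w in ((c*d[0]+q*d[1])/.05,(q*d[0]-c*d[1])/.05,-d[2]/.05)]);a+=t
                                                                                                                      ^
SyntaxError: closing parenthesis ')' does not match opening parenthesis '['
```

```bash
sed -i 's/-d\[2\]\/.05)\])/-d[2]\/.05)]])/' plan.py; python3 plan.py .45 -.15 .38 50 5 .5207 .3128 .25 85.2 11
```

```text
at [ 0.3396 -0.3285  0.3811] yaw 34.15 tilt z [-3.e-04  1.e-04 -1.e+00] F [ 0.35 -0.25 -0.1 ] t 1.1
[[0, 0, -0.4], [0.77, -0.34, 0.0]]
[[0, 0, -0.4], [0.78, -0.3, 0.0]]
[[0, 0, -0.4], [0.8, -0.26, 0.0]]
[[0, 0, -0.4], [0.81, -0.21, 0.0]]
[[0, 0, -0.4], [0.82, -0.17, 0.0]]
[[0, 0, -0.4], [0.73, -0.44, 0.24]]
[[0, 0, -0.4], [0.75, -0.4, 0.24]]
[[0, 0, -0.4], [0.77, -0.36, 0.24]]
[[0, 0, -0.4], [0.79, -0.31, 0.24]]
[[0, 0, -0.4], [0.81, -0.27, 0.24]]
[[0, 0, -0.4], [0.82, -0.22, 0.24]]
[[0, 0, -0.4], [0.83, -0.18, 0.24]]
[[0, 0, -0.4], [0.84, -0.13, 0.24]]
[[0, 0, -0.4], [0.85, -0.08, 0.24]]
[[0, 0, -0.4], [0.85, -0.04, 0.24]]
[[0, 0, -0.4], [0.85, 0.01, 0.24]]
```

{"name": "play_rows", "arguments": {"motion": [[[0,0,-0.4],[0.77,-0.34,0]],[[0,0,-0.4],[0.78,-0.3,0]]]}}

```text
validation failed for argument at $.mo...
```

{"name": "play_rows", "arguments": {"motion": [[[0,0,-0.4],[0.77,-0.34,0],0],[[0,0,-0.4],[0.78,-0.3,0],0],[[0,0,-0.4],[0.8,-0.26,0],0],[[0,0,-0.4],[0.81,-0.21,0],0],[[0,0,-0.4],[0.82,-0.17,0],0]]}}

```text
clock: 1.72
position: [0.4497, -0.1508, 0.381]
eef_rot: [0.906, 0.424, -0.0, -0.0]
wrist_force: [0.2, -0.3, 0.6]
finger_gap: 0.0856
```

Run:
```python
from h import *
import pickle
s=st();im=r.get_image("wrist")
M=np.eye(4);M[:3,:3]=R.from_quat(s["eef_rot"]).as_matrix();M[:3,3]=s["position"]
C=M@np.array(im["T_tool_cam"]);im["origin"]=C[:3,3];im["rotation"]=R.from_matrix(C[:3,:3]).as_quat()
save(im,"w1",None,1.5);pickle.dump(im,open("w1.pkl","wb"));print(C.round(3))
```

```text
1.725 [ 0.4497 -0.1508  0.381 ] [ 9.059e-01  4.236e-01 -2.000e-04 -1.000e-04] [ 0.23 -0.28  0.63] [-0.03 -0.05  0.03] 0.0856
[[ 0.768 -0.617 -0.171  0.493]
 [-0.64  -0.74  -0.205 -0.099]
 [ 0.     0.267 -0.964  0.523]
 [ 0.     0.     0.     1.   ]]
```

View pics/w1.png

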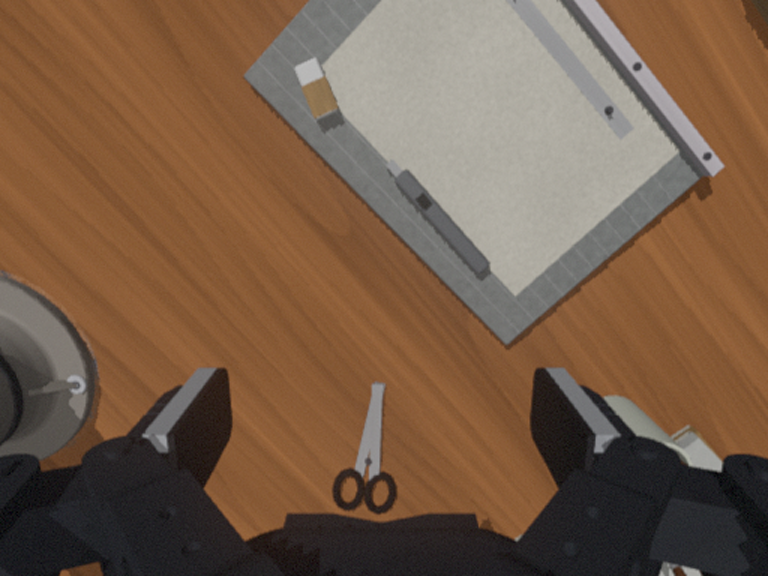

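The wrist picture shows the board's near right part. The right pin is at (609,111), the left pin at about (516,1), and the fence's right end at (722,165) to (709,177).

```bash
python3 - <<'E'
from h import *
import pickle
im=pickle.load(open("w1.pkl","rb"))
save(im,"w1c",(330,0,490,130),5)
E
python3 plan.py .5207 .3128 .25 85.2 11
```

```text
at [ 0.4524 -0.1448  0.3812] yaw 50.69 tilt z [ 0.0014  0.0027 -1.    ] F [2.63 4.17 0.31] t 1.775
[[0, 0, -0.39], [0.72, -0.43, 0.24]]
[[0, 0, -0.39], [0.74, -0.39, 0.24]]
[[0, 0, -0.39], [0.77, -0.35, 0.24]]
[[0, 0, -0.39], [0.78, -0.31, 0.24]]
[[0, 0, -0.39], [0.8, -0.26, 0.24]]
[[0, 0, -0.39], [0.81, -0.22, 0.24]]
[[0, 0, -0.39], [0.82, -0.17, 0.24]]
[[0, 0, -0.39], [0.83, -0.13, 0.24]]
[[0, 0, -0.39], [0.84, -0.08, 0.24]]
[[0, 0, -0.39], [0.84, -0.04, 0.24]]
[[0, 0, -0.39], [0.84, 0.01, 0.24]]
```

View pics/w1c.png

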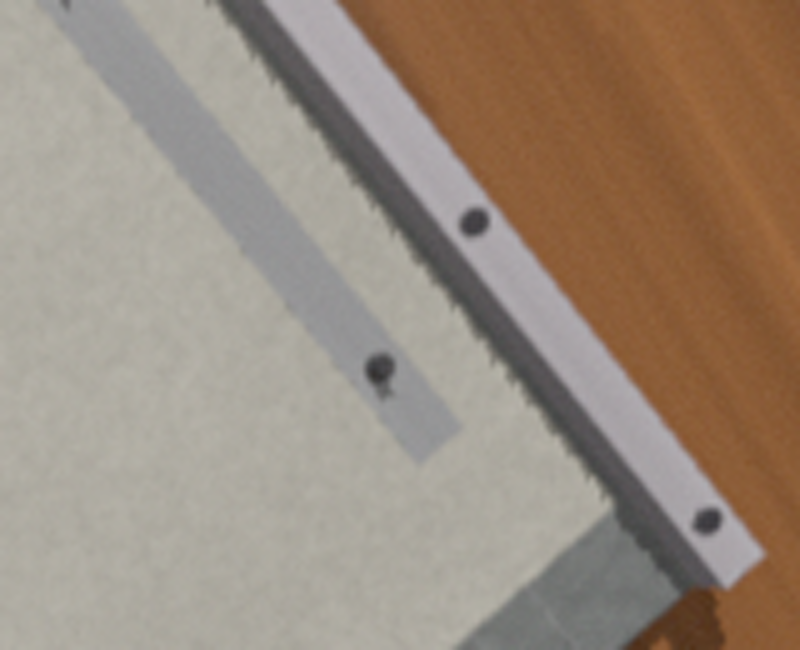

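Run:
```python
from h import *
import pickle
im=pickle.load(open("w1.pkl","rb"))
P=lambda c,z:atz(im,(c[0]+.5)/5-.5+330,(c[1]+.5)/5-.5,z)
p=P((380,367),.020);a=P((265,2),.029);b=P((726,588),.029);c=P((766,552),.029)
d=(a-b)/np.linalg.norm(a-b);n=np.array([d[1],-d[0],0])
print(p.round(4),a.round(4),b.round(4),c.round(4),"yaw",np.degrees(np.arctan2(-d[0],d[1])),"pin to face",(b-p)@n,"pin from end",(p-b)@d,"width",(c-b)@n)
```

```text
[ 0.682  -0.2083  0.02  ] [ 0.705  -0.1101  0.029 ] [ 0.7223 -0.3208  0.029 ] [ 0.7361 -0.3193  0.029 ] yaw 4.683906876057513 pin to face 0.030955087550989815 pin from end 0.11541695559861083 width 0.01394838217878829
```

{"name": "play_rows", "arguments": {"motion": [[[0,0,-0.39],[0.72,-0.43,0.24],0],[[0,0,-0.39],[0.74,-0.39,0.24],0],[[0,0,-0.39],[0.77,-0.35,0.24],0],[[0,0,-0.39],[0.78,-0.31,0.24],0],[[0,0,-0.39],[0.8,-0.26,0.24],0],[[0,0,-0.39],[0.81,-0.22,0.24],0],[[0,0,-0.39],[0.82,-0.17,0.24],0],[[0,0,-0.39],[0.83,-0.13,0.24],0]]}}

```text
clock: 2.78
position: [0.5034, 0.1803, 0.2846]
eef_rot: [0.793, 0.609, -0.0, 0.0]
wrist_force: [-0.7, -1.1, -0.1]
finger_gap: 0.0852
```

```bash
python3 plan.py .5207 .3128 .18 85.2 4
```

```text
at [0.5034 0.1803 0.2846] yaw 75.05 tilt z [-4.e-04 -5.e-04 -1.e+00] F [-0.67 -1.14 -0.09] t 2.775
[[0, 0, -0.32], [0.66, -0.09, 0.52]]
[[0, 0, -0.32], [0.67, -0.06, 0.52]]
[[0, 0, -0.32], [0.67, -0.03, 0.52]]
[[0, 0, -0.32], [0.67, 0.0, 0.52]]
```

{"name": "play_rows", "arguments": {"motion": [[[0,0,-0.32],[0.66,-0.09,0.52],0],[[0,0,-0.32],[0.67,-0.06,0.52],0],[[0,0,-0.32],[0.67,-0.03,0.52],0],[[0,0,-0.32],[0.67,0,0.52],0],[[0,0,0],[0,0,0],0]]}}

```text
clock: 3.4
position: [0.5184, 0.3142, 0.1788]
eef_rot: [0.735, 0.679, -0.002, -0.001]
wrist_force: [0.2, -0.7, -0.3]
finger_gap: 0.0851
```

```bash
cat > wr.py <<'E'
import sys;from h import *
import pickle
n=sys.argv[1]
s=st();im=r.get_image("wrist")
M=np.eye(4);M[:3,:3]=R.from_quat(s["eef_rot"]).as_matrix();M[:3,3]=s["position"]
C=M@np.array(im["T_tool_cam"]);im["origin"]=C[:3,3];im["rotation"]=R.from_matrix(C[:3,:3]).as_quat()
save(im,n,None,1.5);pickle.dump(im,open(n+".pkl","wb"))
E
python3 wr.py w2
```

```text
3.4 [0.5184 0.3142 0.1788] [ 0.7346  0.6785 -0.0018 -0.0014] [ 0.21 -0.74 -0.32] [-0.01  0.1   0.02] 0.0851
```

View pics/w2.png

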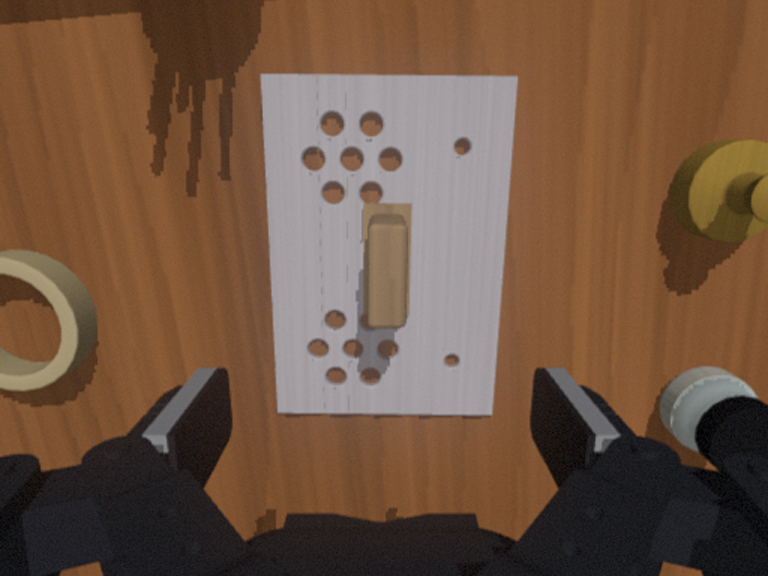

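Wrist picture: the template's corners are at (262,74), (517,77), (492,415) and (278,413). The holes are at (462,146) and (451,360), and the grip top runs from (367,216) to (408,328).

Run:
```python
from h import *
import pickle
im=pickle.load(open("w2.pkl","rb"))
P=lambda c,z:atz(im,(c[0]+.5)/1.5-.5,(c[1]+.5)/1.5-.5,z)
T=[P(c,.005) for c in [(517,77),(492,415),(278,413),(262,74)]]
print("c",np.mean(T,0).round(4),[np.linalg.norm(T[i]-T[i-1]).round(4) for i in range(4)])
yaw=lambda d:np.degrees(np.arctan2(-d[0],d[1]))
print(yaw(T[0]-T[1]),yaw(T[3]-T[2]))
H=[P(c,.005) for c in [(462,146),(451.5,360)]];d=(H[0]-H[1]);L=np.linalg.norm(d);d/=L;n=np.array([d[1],-d[0],0]);print("holes",L,yaw(d),((H[0]+H[1])/2-.045*n).round(4))
G=[P(c,.055) for c in [(369,222),(406,222),(408,327),(366,327)]];print("grip",np.mean(G,0).round(4),[np.linalg.norm(G[i]-G[i-1]).round(4) for i in range(4)],yaw(G[1]-G[2]),yaw(G[0]-G[3]))
```

```text
c [0.5218 0.3135 0.005 ] [np.float64(0.1485), np.float64(0.2194), np.float64(0.1496), np.float64(0.2199)]
-4.861645271190458 -5.158894806376862
holes 0.13931311493637683 -4.899495744019019 [0.5213 0.3146 0.005 ]
grip [0.5217 0.3155 0.055 ] [np.float64(0.0588), np.float64(0.0195), np.float64(0.0588), np.float64(0.0235)] -2.5939626569541665 -6.447274825293321
```

```bash
python3 plan.py .5213 .3138 .07 85.1 3 .5213 .3138 .02 85.1 3
```

```text
at [0.5194 0.3128 0.18  ] yaw 85.32 tilt z [-2.6e-03 -9.0e-04 -1.0e+00] F [ 0.71 -0.69 -0.09] t 3.45
[[0, 0, 0.01], [0.01, 0.01, 0.73]]
[[0, 0, 0.01], [0.01, 0.01, 0.73]]
[[0, 0, 0.01], [0.01, 0.01, 0.73]]
[[0, 0, -0.0], [0.0, 0.0, 0.33]]
[[0, 0, -0.0], [0.0, 0.0, 0.33]]
[[0, 0, -0.0], [0.0, 0.0, 0.33]]
```

{"name": "play_rows", "arguments": {"motion": [[[0,0,0.03],[0.03,0.02,0.73],0],[[0,0,0],[0,0,0.73],0],[[0,0,0],[0,0,0.73],0],[[0,0,0],[0,0,0.3],0],[[0,0,0],[0,0,0.3],0],[[0,0,0],[0,0,0.3],0],[[0,0,0],[0,0,0],0],[[0,0,0],[0,0,0],0]]}}

```text
clock: 4.45
position: [0.5218, 0.3143, 0.0274]
eef_rot: [0.737, 0.676, 0.0, 0.0]
wrist_force: [0.7, -0.6, -0.5]
finger_gap: 0.0854
```

```bash
python3 plan.py .5213 .3138 .02 85.1 1
```

```text
at [0.5218 0.3143 0.0274] yaw 84.99 tilt z [ 8.e-04  6.e-04 -1.e+00] F [ 0.74 -0.62 -0.46] t 4.45
[[0, 0, -0.01], [-0.01, -0.01, 0.15]]
```

{"name": "play_rows", "arguments": {"motion": [[[0,0,0],[0,-0.01,0.15],0],[[0,0,0],[0,0,0],0.5],[[0,0,0],[0,0,0],1],[[0,0,0],[0,0,0],1],[[0,0,0],[0,0,0],1],[[0,0,0],[0,0,0],1],[[0,0,0],[0,0,0],1]], "force": 60}}

```text
clock: 5.32
position: [0.5214, 0.3141, 0.0196]
eef_rot: [0.737, 0.675, 0.0, 0.0]
wrist_force: [0.6, 0.1, 2.9]
finger_gap: 0.0212
```

```bash
python3 plan.py .5218 .3143 .07 85.1 3;python3 -c "
from h import *;st()"
```

```text
at [0.5214 0.3141 0.0196] yaw 84.98 tilt z [ 7.e-04  3.e-04 -1.e+00] F [0.64 0.12 2.87] t 5.325
[[0, 0, -0.01], [0.0, 0.0, -0.34]]
[[0, 0, -0.01], [0.0, 0.0, -0.34]]
[[0, 0, -0.01], [0.0, 0.0, -0.34]]
5.325 [0.5214 0.3141 0.0196] [7.374e-01 6.754e-01 4.000e-04 1.000e-04] [0.64 0.12 2.87] [-0.   -0.13  0.04] 0.0212
```

```bash
python3 plan.py .5214 .3141 .13 85.0 4 .6196 -.1162 .13 94.65 12
```

```text
at [0.5214 0.3141 0.0196] yaw 84.98 tilt z [ 7.e-04  3.e-04 -1.e+00] F [0.64 0.12 2.87] t 5.325
[[0, 0, -0.0], [0.0, -0.0, -0.55]]
[[0, 0, -0.0], [0.0, -0.0, -0.55]]
[[0, 0, -0.0], [0.0, -0.0, -0.55]]
[[0, 0, -0.0], [0.0, -0.0, -0.55]]
[[0, 0, -0.1], [-0.7, 0.23, -0.0]]
[[0, 0, -0.1], [-0.7, 0.22, -0.0]]
[[0, 0, -0.1], [-0.71, 0.21, -0.0]]
[[0, 0, -0.1], [-0.71, 0.2, -0.0]]
[[0, 0, -0.1], [-0.71, 0.19, -0.0]]
[[0, 0, -0.1], [-0.71, 0.18, -0.0]]
[[0, 0, -0.1], [-0.72, 0.17, -0.0]]
[[0, 0, -0.1], [-0.72, 0.16, -0.0]]
[[0, 0, -0.1], [-0.72, 0.15, -0.0]]
[[0, 0, -0.1], [-0.72, 0.14, -0.0]]
[[0, 0, -0.1], [-0.72, 0.13, -0.0]]
[[0, 0, -0.1], [-0.73, 0.12, -0.0]]
```

{"name": "play_rows", "arguments": {"motion": [[[0,0,0],[0,0,-0.2],1],[[0,0,0],[0,0,-0.5],1],[[0,0,0],[0,0,-0.7],1],[[0,0,0],[0,0,-0.6],1],[[0,0,0],[0,0,-0.2],1],[[0,0,0],[0,0,0],1],[[0,0,0],[0,0,0],1]], "force": 80}}

```text
clock: 6.2
position: [0.5202, 0.3131, 0.1278]
eef_rot: [0.737, 0.675, -0.001, -0.0]
wrist_force: [-0.6, -0.3, -3.8]
finger_gap: 0.0212
```

```bash
python3 wr.py w3;  python3 plan.py .6196 -.1162 .13 94.65 12
```

```text
6.2 [0.5202 0.3131 0.1278] [ 7.374e-01  6.755e-01 -1.300e-03 -1.000e-04] [-0.56 -0.3  -3.83] [-0.05  0.04 -0.03] 0.0212
at [0.5202 0.3132 0.1277] yaw 84.98 tilt z [-0.0023 -0.0015 -1.    ] F [-0.59  0.49 -4.43] t 6.25
[[0, 0, -0.1], [-0.7, 0.23, -0.0]]
[[0, 0, -0.1], [-0.7, 0.22, -0.0]]
[[0, 0, -0.1], [-0.7, 0.21, -0.0]]
[[0, 0, -0.1], [-0.71, 0.2, -0.0]]
[[0, 0, -0.1], [-0.71, 0.19, -0.0]]
[[0, 0, -0.1], [-0.71, 0.18, -0.0]]
[[0, 0, -0.1], [-0.72, 0.17, -0.0]]
[[0, 0, -0.1], [-0.72, 0.16, -0.0]]
[[0, 0, -0.1], [-0.72, 0.15, -0.0]]
[[0, 0, -0.1], [-0.72, 0.14, -0.0]]
[[0, 0, -0.1], [-0.72, 0.13, -0.0]]
[[0, 0, -0.1], [-0.73, 0.12, -0.0]]
```

View pics/w3.png

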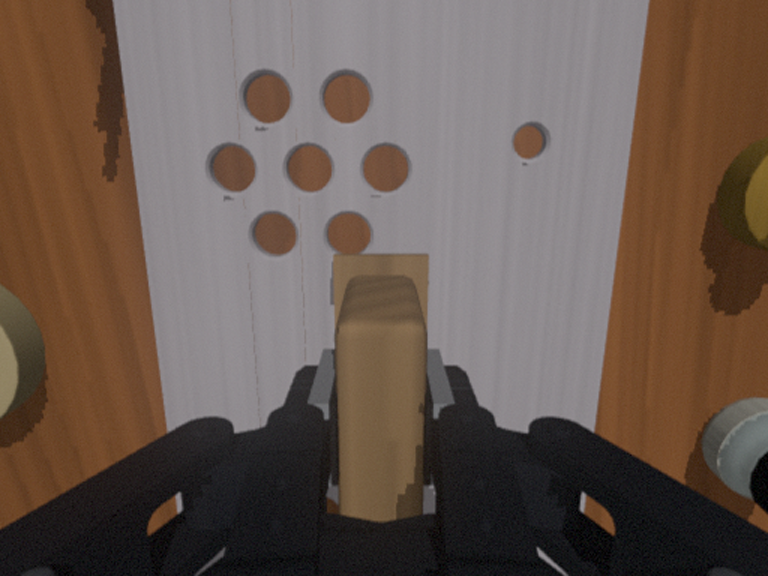

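Template held level with the hole visible at (529,141). Carrying it over.

{"name": "play_rows", "arguments": {"motion": [[[0,0,-0.1],[-0.35,0.12,0],1],[[0,0,-0.1],[-0.7,0.23,0],1],[[0,0,-0.1],[-0.7,0.22,0],1],[[0,0,-0.1],[-0.7,0.21,0],1],[[0,0,-0.1],[-0.71,0.2,0],1],[[0,0,-0.1],[-0.71,0.19,0],1],[[0,0,-0.1],[-0.71,0.18,0],1],[[0,0,-0.1],[-0.72,0.17,0],1]]}}

```text
clock: 7.25
position: [0.5872, 0.045, 0.1282]
eef_rot: [0.698, 0.716, -0.001, -0.001]
wrist_force: [0.7, 0.3, -4.4]
finger_gap: 0.0209
```

```bash
python3 plan.py .6196 -.1162 .12 94.65 6
```

```text
at [0.5872 0.045  0.1282] yaw 91.43 tilt z [-0.0018  0.     -1.    ] F [ 0.65  0.28 -4.35] t 7.25
[[0, 0, -0.07], [-0.54, 0.09, 0.03]]
[[0, 0, -0.07], [-0.54, 0.09, 0.03]]
[[0, 0, -0.07], [-0.54, 0.08, 0.03]]
[[0, 0, -0.07], [-0.54, 0.08, 0.03]]
[[0, 0, -0.07], [-0.54, 0.07, 0.03]]
[[0, 0, -0.07], [-0.54, 0.07, 0.03]]
```

{"name": "play_rows", "arguments": {"motion": [[[0,0,-0.07],[-0.6,0.09,0.1],1],[[0,0,-0.07],[-0.6,0.09,0.2],1],[[0,0,-0.07],[-0.6,0.08,0.2],1],[[0,0,-0.07],[-0.5,0.07,0.2],1],[[0,0,-0.07],[-0.4,0.06,0.2],1],[[0,0,0],[-0.2,0.02,0.1],1],[[0,0,0],[0,0,0],1],[[0,0,0],[0,0,0],1]]}}

```text
clock: 8.25
position: [0.6147, -0.096, 0.0797]
eef_rot: [0.68, 0.733, 0.001, -0.0]
wrist_force: [-0.0, 1.0, -3.4]
finger_gap: 0.0216
```

```bash
python3 plan.py .6196 -.1162 .07 94.65 2
python3 - <<'E'
from h import *
im=r.get_image("top");save(im,"t3",(208,90,356,218),5)
im=r.get_image("scene");save(im,"s3",(180,160,340,310),5)
st()
E
```

```text
at [ 0.6147 -0.096   0.0797] yaw 94.28 tilt z [ 6.e-04  1.e-03 -1.e+00] F [-0.01  1.02 -3.4 ] t 8.25
[[0, 0, -0.02], [-0.2, 0.03, 0.1]]
[[0, 0, -0.02], [-0.2, 0.03, 0.1]]
8.35 [ 0.6148 -0.0962  0.0799] [6.802e-01 7.331e-01 5.000e-04 2.000e-04] [ 0.96 -0.02 -4.23] [-0.02  0.02  0.07] 0.0209
```

View pics/t3.png

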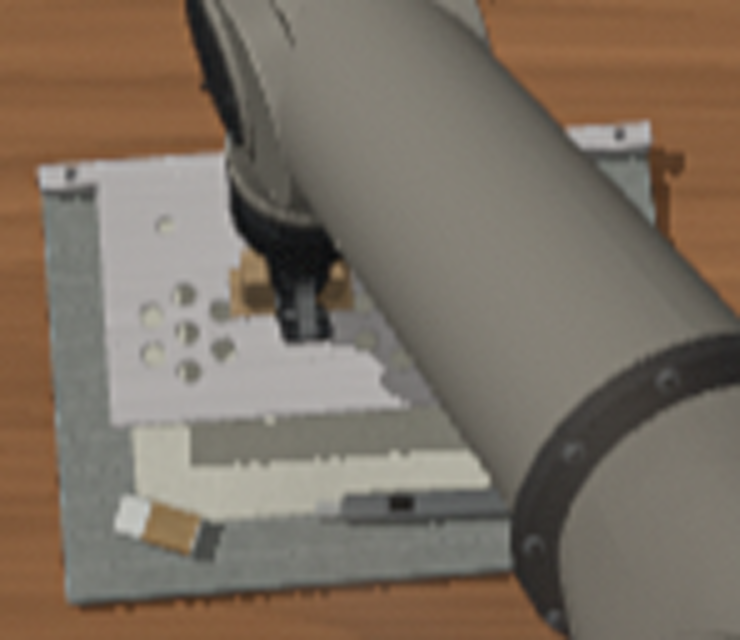

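View pics/s3.png

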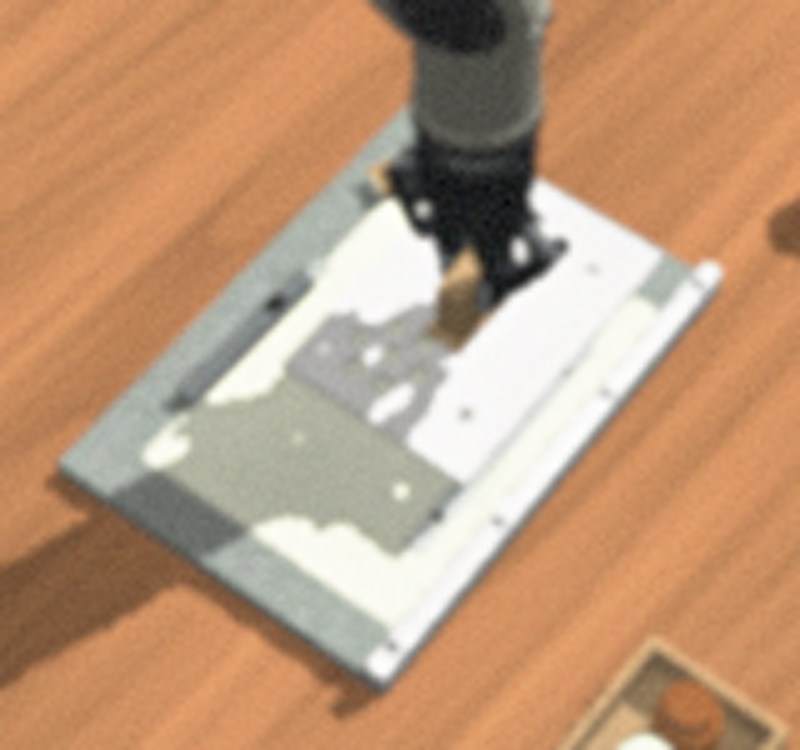

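{"name": "play_rows", "arguments": {"motion": [[[0,0,-0.05],[-0.2,0.03,0.1],1],[[0,0,0],[-0.2,0.03,0.2],1],[[0,0,0],[0,0,0.2],1],[[0,0,0],[0,0,0.05],1],[[0,0,0],[0,0,0],1],[[0,0,0],[0,0,0],1]]}}

```text
clock: 9.1
position: [0.6193, -0.117, 0.0521]
eef_rot: [0.678, 0.735, 0.0, 0.0]
wrist_force: [0.6, 0.1, -3.9]
finger_gap: 0.0213
```

```bash
python3 plan.py .6196 -.1162 .0436 94.65 2;python3 -c "
from h import *;st()"
```

```text
at [ 0.6193 -0.117   0.0521] yaw 94.62 tilt z [ 6.e-04  2.e-04 -1.e+00] F [ 0.63  0.13 -3.95] t 9.1
[[0, 0, -0.0], [0.01, 0.0, 0.09]]
[[0, 0, -0.0], [0.01, 0.0, 0.09]]
9.1 [ 0.6193 -0.117   0.0521] [6.781e-01 7.350e-01 3.000e-04 1.000e-04] [ 0.63  0.13 -3.95] [-0.    0.01  0.  ] 0.0213
```

{"name": "play_rows", "arguments": {"motion": [[[0,0,0],[0,0,0.1],1],[[0,0,0],[0,0,0.08],1],[[0,0,0],[0,0,0.02],1],[[0,0,0],[0,0,0.02],1],[[0,0,0],[0,0,0.0],1]]}}

```text
clock: 9.72
position: [0.6188, -0.1174, 0.0414]
eef_rot: [0.678, 0.735, -0.0, -0.0]
wrist_force: [-4.6, 0.4, 4.0]
finger_gap: 0.0209
```

```bash
python3 -c "
from h import *;st()"
```

```text
9.725 [ 0.6188 -0.1174  0.0414] [ 6.783e-01  7.348e-01 -3.000e-04 -0.000e+00] [-4.59  0.4   4.04] [ 0.02  0.79 -0.03] 0.0209
```

Riding on the pins at z = 41.4 mm, as predicted. I'll ease off the load and approach the fence (tool +y).

{"name": "play_rows", "arguments": {"motion": [[[0,0,0],[0,0.02,-0.03],1],[[0,0,0],[0,0.04,0],1],[[0,0,0],[0,0.04,0],1],[[0,0,0],[0,0.04,0],1],[[0,0,0],[0,0,0],1]]}}

```text
clock: 10.35
position: [0.6262, -0.1167, 0.0422]
eef_rot: [0.678, 0.735, 0.0, -0.0]
wrist_force: [0.2, 0.8, -3.6]
finger_gap: 0.0211
```

```bash
python3 -c "
from h import *;st()"
```

```text
10.35 [ 0.6262 -0.1167  0.0422] [ 6.782e-01  7.348e-01  1.000e-04 -0.000e+00] [ 0.23  0.84 -3.64] [ 0.05  0.02 -0.02] 0.0211
```

{"name": "play_rows", "arguments": {"motion": [[[0,0,0],[0,0.02,0.02],1],[[0,0,0],[0,0.03,0.01],1],[[0,0,0],[0,0.03,0],1],[[0,0,0],[0,0,0],1]]}}

```text
clock: 10.85
position: [0.6293, -0.1166, 0.0414]
eef_rot: [0.678, 0.735, -0.001, -0.0]
wrist_force: [-6.3, 0.7, 4.6]
finger_gap: 0.0211
```

```bash
python3 -c "
from h import *;st()"
```

```text
10.85 [ 0.6293 -0.1166  0.0414] [ 6.784e-01  7.347e-01 -7.000e-04 -3.000e-04] [-6.27  0.66  4.65] [-0.02  0.96 -0.12] 0.0211
```

{"name": "play_rows", "arguments": {"motion": [[[0,0,0],[0,0,-0.01],1],[[0,0,0],[0,0,0],1]]}}

```text
clock: 11.1
position: [0.63, -0.1166, 0.0415]
eef_rot: [0.678, 0.735, 0.0, 0.0]
wrist_force: [-1.9, -1.3, 0.6]
finger_gap: 0.0213
```

```bash
python3 -c "
from h import *;st()"
```

```text
11.1 [ 0.63   -0.1166  0.0415] [6.783e-01 7.348e-01 0.000e+00 1.000e-04] [-1.89 -1.25  0.64] [-0.03  0.44 -0.09] 0.0213
```

{"name": "play_rows", "arguments": {"motion": [[[0,0,0],[0,0.02,0],1],[[0,0,0],[0,0.02,0],1],[[0,0,0],[0,0,0],1]]}}

```text
clock: 11.48
position: [0.6302, -0.1166, 0.0415]
eef_rot: [0.678, 0.735, -0.002, -0.001]
wrist_force: [-9.3, -0.5, 7.6]
finger_gap: 0.0206
```

```bash
python3 -c "
from h import *;st()"
```

```text
11.475 [ 0.6302 -0.1166  0.0415] [ 0.6783  0.7348 -0.0017 -0.001 ] [-9.26 -0.51  7.58] [-0.04  1.78  0.05] 0.0206
```

Fence contact is clear: the plate moved 0.2 mm for 2 mm commanded, at the x that was expected. I'll ease off, then slide along −y (tool −x).

{"name": "play_rows", "arguments": {"motion": [[[0,0,0],[0,-0.015,-0.01],1],[[0,0,0],[0,0,0],1]]}}

```text
clock: 11.72
position: [0.6302, -0.1166, 0.0416]
eef_rot: [0.678, 0.735, -0.001, -0.001]
wrist_force: [-6.5, -0.6, 2.5]
finger_gap: 0.0213
```

```bash
python3 -c "
from h import *;st()"
```

```text
11.725 [ 0.6302 -0.1166  0.0416] [ 6.782e-01  7.349e-01 -9.000e-04 -6.000e-04] [-6.54 -0.63  2.46] [-0.06  1.1   0.11] 0.0213
```

{"name": "play_rows", "arguments": {"motion": [[[0,0,0],[-0.03,0,0],1],[[0,0,0],[-0.05,0,0],1],[[0,0,0],[-0.05,0,0],1],[[0,0,0],[-0.05,0,0],1],[[0,0,0],[0,0,0],1]]}}

```text
clock: 12.35
position: [0.6305, -0.1209, 0.0416]
eef_rot: [0.677, 0.736, 0.001, -0.003]
wrist_force: [-8.7, 8.2, 2.8]
finger_gap: 0.0211
```

```bash
python3 -c "
from h import *;st()"
```

```text
12.35 [ 0.6305 -0.1209  0.0416] [ 6.772e-01  7.358e-01  7.000e-04 -2.700e-03] [-8.71  8.17  2.83] [ 1.51  1.53 -0.15] 0.0211
```

{"name": "play_rows", "arguments": {"motion": [[[0,0,0],[0,-0.02,-0.01],1],[[0,0,0],[0,0,0],1]]}}

```text
clock: 12.6
position: [0.6309, -0.1252, 0.0418]
eef_rot: [0.678, 0.735, 0.0, -0.0]
wrist_force: [-1.6, 0.8, -4.2]
finger_gap: 0.0211
```

```bash
python3 -c "
from h import *;st()"
```

```text
12.6 [ 0.6309 -0.1252  0.0418] [ 6.781e-01  7.350e-01  1.000e-04 -2.000e-04] [-1.59  0.82 -4.18] [0.15 0.3  0.08] 0.0211
```

{"name": "play_rows", "arguments": {"motion": [[[0,0,0],[-0.04,0,0.005],1],[[0,0,0],[-0.05,0,0],1],[[0,0,0],[-0.05,0,0],1],[[0,0,0],[-0.05,0,0],1],[[0,0,0],[-0.03,0,0],1],[[0,0,0],[0,0,0],1]]}}

```text
clock: 13.35
position: [0.6318, -0.137, 0.0421]
eef_rot: [0.678, 0.735, -0.0, 0.0]
wrist_force: [-1.0, -1.5, -3.9]
finger_gap: 0.0208
```

```bash
python3 -c "
from h import *;st()"
```

```text
13.35 [ 0.6318 -0.137   0.0421] [ 6.784e-01  7.347e-01 -2.000e-04  2.000e-04] [-1.   -1.49 -3.88] [-0.07  0.32  0.11] 0.0208
```

{"name": "play_rows", "arguments": {"motion": [[[0,0,0],[0,0,0.015],1],[[0,0,0],[-0.02,0,0],1],[[0,0,0],[0,0,0],1]]}}

```text
clock: 13.72
position: [0.6318, -0.137, 0.0416]
eef_rot: [0.678, 0.735, 0.0, -0.0]
wrist_force: [-3.9, 1.5, 0.5]
finger_gap: 0.0211
```

```bash
python3 -c "
from h import *;st()"
```

```text
13.725 [ 0.6318 -0.137   0.0416] [ 6.782e-01  7.349e-01  1.000e-04 -2.000e-04] [-3.91  1.47  0.52] [0.22 0.74 0.04] 0.0211
```

{"name": "play_rows", "arguments": {"motion": [[[0,0,0],[-0.02,0,0],1],[[0,0,0],[-0.02,0,0],1],[[0,0,0],[-0.02,0,0],1],[[0,0,0],[0,0,0],1]]}}

```text
clock: 14.22
position: [0.6319, -0.1378, 0.0415]
eef_rot: [0.678, 0.735, 0.001, -0.001]
wrist_force: [-5.8, 6.4, 2.1]
finger_gap: 0.0212
```

```bash
python3 -c "
from h import *;st()"
```

```text
14.225 [ 0.6319 -0.1378  0.0415] [ 0.6777  0.7354  0.0008 -0.0011] [-5.81  6.36  2.05] [ 1.03  0.91 -0.16] 0.0212
```

{"name": "play_rows", "arguments": {"motion": [[[0,0,0],[0,-0.01,-0.005],1],[[0,0,0],[0,0,0],1]]}}

```text
clock: 14.48
position: [0.6321, -0.1409, 0.0415]
eef_rot: [0.678, 0.735, 0.0, 0.001]
wrist_force: [-0.4, 0.2, -3.4]
finger_gap: 0.0214
```

```bash
python3 -c "
from h import *;st()"
```

```text
14.475 [ 0.6321 -0.1409  0.0415] [6.783e-01 7.348e-01 2.000e-04 5.000e-04] [-0.4   0.16 -3.37] [0.03 0.1  0.09] 0.0214
```

{"name": "play_rows", "arguments": {"motion": [[[0,0,0],[0,0,0.015],1],[[0,0,0],[0,0,0.0],1]]}}

```text
clock: 14.72
position: [0.6318, -0.141, 0.0407]
eef_rot: [0.679, 0.735, -0.0, 0.0]
wrist_force: [0.4, -0.2, -3.3]
finger_gap: 0.021
```

```bash
python3 -c "
from h import *;st()"
```

```text
14.725 [ 0.6318 -0.141   0.0407] [ 6.785e-01  7.346e-01 -0.000e+00  2.000e-04] [ 0.38 -0.2  -3.3 ] [ 0.02 -0.01  0.03] 0.021
```

It has sunk below the pin-top level with no load, so the holes are over the pin tips. I'll lower further.

{"name": "play_rows", "arguments": {"motion": [[[0,0,0],[0,0,0.02],1],[[0,0,0],[0,0,0.02],1],[[0,0,0],[0,0,0.0],1]]}}

```text
clock: 15.1
position: [0.632, -0.141, 0.039]
eef_rot: [0.678, 0.735, 0.0, 0.0]
wrist_force: [0.1, -1.6, -2.7]
finger_gap: 0.021
```

```bash
python3 -c "
from h import *;st()"
```

```text
15.1 [ 0.632 -0.141  0.039] [6.784e-01 7.347e-01 0.000e+00 4.000e-04] [ 0.05 -1.6  -2.7 ] [-0.28 -0.11 -0.05] 0.021
```

{"name": "play_rows", "arguments": {"motion": [[[0,0,0],[-0.02,0,0.02],1],[[0,0,0],[0,0,0.02],1],[[0,0,0],[0,0,0.0],1]]}}

```text
clock: 15.48
position: [0.6319, -0.1419, 0.0367]
eef_rot: [0.678, 0.735, -0.0, 0.0]
wrist_force: [1.3, -2.7, -3.0]
finger_gap: 0.021
```

```bash
python3 -c "
from h import *;st()"
```

```text
15.475 [ 0.6319 -0.1419  0.0367] [ 6.784e-01  7.347e-01 -0.000e+00  2.000e-04] [ 1.33 -2.7  -2.99] [-0.44 -0.33 -0.03] 0.021
```

{"name": "play_rows", "arguments": {"motion": [[[0,0,0],[-0.015,0.005,0.02],1],[[0,0,0],[0,0,0.02],1],[[0,0,0],[0,0,0.0],1]]}}

```text
clock: 15.85
position: [0.6319, -0.1421, 0.0347]
eef_rot: [0.678, 0.735, -0.0, -0.0]
wrist_force: [0.4, -1.4, -3.6]
finger_gap: 0.0212
```

```bash
python3 -c "
from h import *;st()"
```

```text
15.85 [ 0.6319 -0.1421  0.0347] [ 6.782e-01  7.349e-01 -0.000e+00 -1.000e-04] [ 0.4  -1.41 -3.57] [-0.25 -0.09 -0.05] 0.0212
```

Essentially at board level (expected 34.6 mm). I'll bring it into light contact with the board.

{"name": "play_rows", "arguments": {"motion": [[[0,0,0],[-0.005,0,0.012],1],[[0,0,0],[0,0,0.0],1],[[0,0,0],[0,0,0.0],1]]}}

```text
clock: 16.23
position: [0.6319, -0.1421, 0.0347]
eef_rot: [0.678, 0.735, -0.0, -0.0]
wrist_force: [-4.0, -0.2, 4.2]
finger_gap: 0.0209
```

```bash
python3 -c "
from h import *;st()"
```

```text
16.225 [ 0.6319 -0.1421  0.0347] [ 6.782e-01  7.349e-01 -0.000e+00 -1.000e-04] [-3.96 -0.21  4.2 ] [ 0.02  0.69 -0.01] 0.0209
```

{"name": "play_rows", "arguments": {"motion": [[[0,0,0],[0,0,-0.01],1],[[0,0,0],[0,0,0],0.6],[[0,0,0],[0,0,0],0.3],[[0,0,0],[0,0,0],0],[[0,0,0],[0,0,0],0],[[0,0,0],[0,0,0],0]]}}

```text
clock: 16.98
position: [0.6321, -0.1425, 0.0347]
eef_rot: [0.678, 0.735, 0.0, 0.0]
wrist_force: [-0.5, 0.7, 0.5]
finger_gap: 0.0856
```

```bash
python3 -c "
from h import *;st()"; python3 wr.py w5
```

```text
16.975 [ 0.6321 -0.1425  0.0347] [0.6783 0.7348 0.     0.    ] [-0.45  0.7   0.45] [ 0.01 -0.01 -0.  ] 0.0856
16.975 [ 0.6321 -0.1425  0.0347] [0.6783 0.7348 0.     0.    ] [-0.45  0.7   0.45] [ 0.01 -0.01 -0.  ] 0.0856
```

View pics/w5.png

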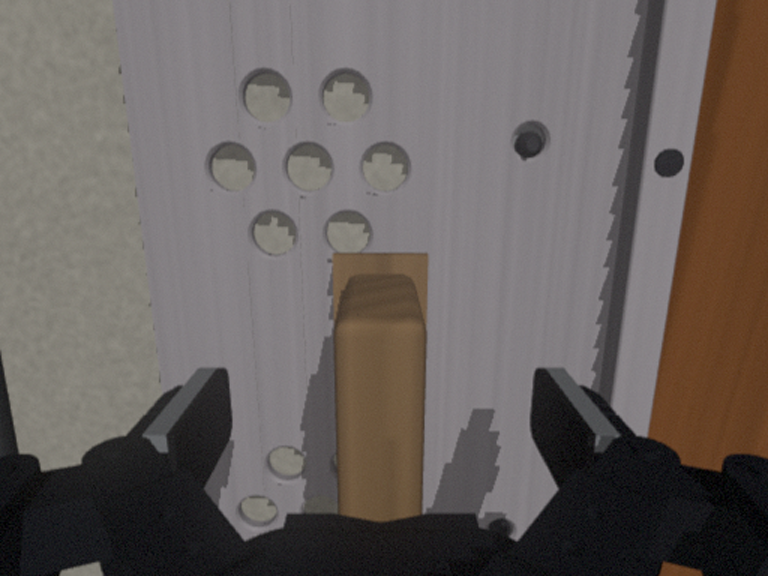

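The pin shows inside the hole at (529,141) and the template is tight to the fence. I'll retract straight up.

{"name": "play_rows", "arguments": {"motion": [[[0,0,0],[0,0,-0.2],0],[[0,0,0],[0,0,-0.5],0],[[0,0,0],[0,0,-0.8],0],[[0,0,0],[0,0,-0.8],0],[[0,0,0],[0,0,-0.5],0],[[0,0,0],[0,0,-0.2],0],[[0,0,0],[0,0,0],0],[[0,0,0],[0,0,0],0]]}}

```text
clock: 18.02
position: [0.6312, -0.1425, 0.1833]
eef_rot: [0.678, 0.735, -0.001, -0.001]
wrist_force: [-0.2, 0.3, 0.7]
finger_gap: 0.0852
```

```bash
python3 wr.py w6
python3 - <<'E'
from h import *
im=r.get_image("top");save(im,"t6",None,1.5)
import pickle
w=pickle.load(open("w6.pkl","rb"))
for u,v in[(200,60),(320,60),(200,240),(310,240)]:print(u,v,pt(w,u,v).round(4))
E
```

```text
18.025 [ 0.6312 -0.1425  0.1833] [ 6.782e-01  7.348e-01 -6.000e-04 -9.000e-04] [-0.25  0.27  0.72] [ 0.03  0.01 -0.01] 0.0852
200 60 [ 0.5774 -0.0461  0.0198]
320 60 [ 0.6791 -0.0378  0.0203]
200 240 [ 0.5836 -0.2122  0.0186]
310 240 [ 0.6915 -0.2025  0.0203]
```

View pics/w6.png

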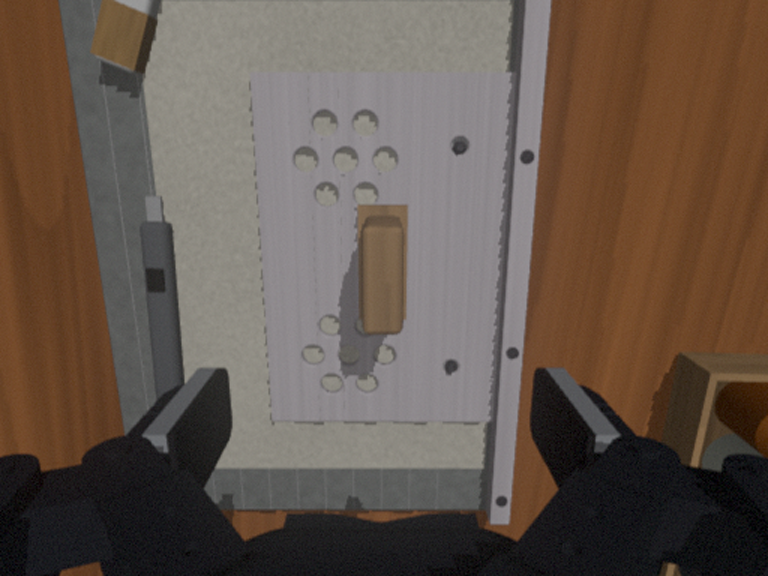

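View pics/t6.png

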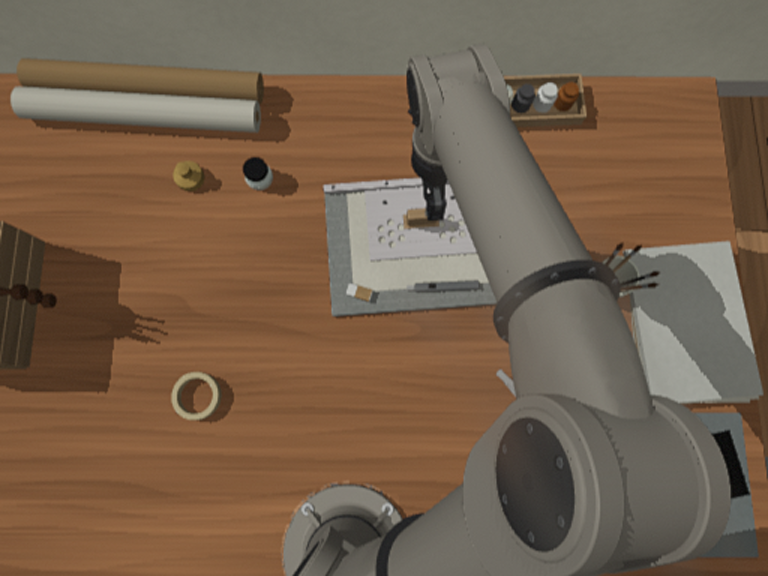

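Both holes, at (459,146) and (451,367), are filled by pins. The plate's top is at 19–20 mm, so it is seated, and its edge is at the fence. The bystanders in view have not moved.

```bash
python3 -c "
from h import *
s=st();print(np.abs(s['dq']).max());r.finish_job()"
```

```text
18.125 [ 0.6313 -0.1424  0.1834] [ 6.782e-01  7.349e-01 -5.000e-04 -9.000e-04] [ 0.57 -0.27  0.29] [ 0.01 -0.04 -0.03] 0.0855
0.005074914629826922
the job is handed in; nothing more can be done
```

I picked the template up by its grip and laid it on the pins about 26 mm to one side. I brought its long edge against the fence and slid it along until both holes dropped over the pins. Then I pressed it lightly onto the board, let go and lifted the gripper straight up. I handed the job in at 18.1 s; no verdict was reported.

**Last checks:**
- **Seating:** The last wrist picture shows a pin in each register hole and the long edge at the fence. Depth readings put the plate's top at 18.6 to 20.3 mm, against 20 mm for seated; the spread is within the camera's accuracy.
- **Forces:** The wrist force at the readings I took while it touched the pins and fence stayed within about 13 N. It was near zero after letting go, with the gripper fully open.
- **Bystanders:** Those I could see in the last pictures had not moved. The arm hid most of the scissors and part of the brush pot in the top view, so I could not fully check those two; I saw no sign of contact with them.

**Other notes:**
- **Slide:** It went in small jumps of about 3 to 4 mm, and part of it was done barely touching the pins to keep the load low.
- **Riding step:** I judged that it rode on the pins against the fence, before dropping, from the measured position and wrist force. There was no direct contact reading.

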